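Hang a second item on the loupe's hook

ROBOT

A 7-joint arm with a two-finger parallel gripper is mounted at the origin on a cart in front of the work surface, level with it; the furniture and walls round the work are solid. World frame = base frame: x ahead of the robot, y to its left, z up, the work surface at z = 0. Lengths are in m, angles in rad, forces in N, time in s.
With the tool pointing down it reaches from about 0.425 to 0.925 m from the base axis. Payload 6.8 kg.
Tool frame: the origin (TCP) lies between the finger pads; the fingertips stand r.tcp_to_tips ahead of it and the grasp point (between the pads) lies 3 mm ahead of it (r.tcp_to_tips is the distance from the TCP to the fingertips, in m); z points along the fingers, y is the line along which they close (so a half turn about z gives the same grasp; the last joint's range is limited). The gripper opens to 85 mm and grips with 20 to 120 N. Pads are 22 mm wide; open, the fingers measure 114 mm over their backs; the gripper's body (76 mm by 85 mm) begins 54 mm behind the grasp point. The pads swing forward as they close: fully open they stand 13 mm farther back than shut.
Start: joints at [1.181, 0.477, 0.022, 1.555, -0.011, 1.109, -0.083], TCP at [0.188, -0.648, 0.253] pointing down, gripper open.
Joint ranges: [-2.96, 2.96], [-0.34, 2.1], [-1.41, 1.46], [0.24, 2.44], [-1.37, 4.51], [0.17, 1.92], [-2.96, 2.96]. Speed limits (rad/s): [2.39, 2.39, 3.14, 3.14, 3.14, 3.14, 3.14].

INTERFACE

Orientations are given as a rotation vector (axis times angle).
In Python, from bench import r gives the robot as it stands. The module is installed in compiled form; this text tells all that it offers.
- The arm moves only by the tool step_arm, never from a script. Its argument "moves" is a list of rows, each an object of numbers: "rx", "ry", "rz": the turn, a rotation vector about the tool's x, y, z in degrees; "dx", "dy", "dz": the shift along the tool's x, y, z in mm; "gripper": the opening, from -1 (shut) to 1 (fully open). In form: [{"rx": .., "ry": .., "rz": .., "dx": .., "dy": .., "dz": .., "gripper": ..}, ...]. A call has 1 to 20 rows; each row shifts and turns the commanded pose from where the row before left it, along the tool's axes as they then stand; what a row does not reach is not made up. A row lasts 1/8 s, in which the tool goes at most 62.5 mm and 10.7 degrees, less where a joint would pass 70% of its speed; a pose out of reach is approached as far as the arm can. A call is refused whole if a number of a shift passes 62.5 or a number of a turn 10.7, either way. A call with a gripper value outside its range is refused whole. The fingers move at their own pace and stop on an object; "grip_force" is the grip in N (left out, the last holds). Time passes only in rows, so rows that do not move let the fingers close. It gives the time, the measured TCP pose, the force, the opening and the grip force at its end, in the units of the state.
- r.get_obs(): the state, without advancing time (a new reading comes with each control period).
- r.grab_frame(name): name is "scene" or "top"; returns the picture (480x640x3 uint8, blue, green, red); there is no depth.
- r.camera_info(name): a dict with "mtx" (3x3 intrinsics, pixels), "rvec" (rotation vector, rad) and "tvec" (3), from world to camera coordinates, as OpenCV has them. Camera axes: x right, y down, z forward; pixel columns grow to the right and rows downward; lengths in m; the calibration is good to about 2 mm. A picture is of the moment at which its call begins. camera_info takes no time and is no camera call.
- r.hand_in(): hands the job in; it is judged then, once.
The state is a dict: "clock": time; "joints": joint angles; "qvel": joint speeds; "tau": joint torques, N m; "tcp_pos": TCP position; "orientation": TCP orientation; "contact_force": force on the tool from outside, world axes, zero at the start; "moment": the same for the moment, N m; "grip_width": finger opening in m; "gripper_force": force on a finger pad.
Only numpy, scipy, OpenCV 4.12 (cv2) and the standard library are available. Lean on these libraries where they do the work, as an engineer would, in place of code of your own. Each camera call takes 0.05 s, during which the arm holds its last target. There are 200 camera calls.

TASK

Lift the aluminium template out of its slotted holder by its wooden grip and hang it, by the window in its neck, on the prong of the hook stand, in front of the loupe that already hangs there. Slide it back along the prong, pushing the loupe's hanger ahead of it until you feel the hanger press lightly against the sprung bumper behind it, keep that light pressure for about a second, then let go and leave both hanging side by side. Be gentle: do not press hard, do not unhook or tip the loupe, and do not disturb the small things lying around.

Things in the scene. Friction and masses are not known exactly. Their poses are not given: they have to be found in the camera images.
- template: loose aluminium plate standing upright in the holder, 146 mm high, 0.2 kg, same front and back. Origin: middle of its bottom edge; z up, x normal to the plate, y along its width. 8 mm thick: body 84 mm wide, z 0 to 64; neck 46 mm wide, z 64 to 114, with a window 26 mm wide from z 64 to 98; on top a wooden grip 20 mm thick (x), 50 mm wide (y), z 114 to 146
- template_eye (a point): middle of the upper edge of the template's window, which rests on the prong when hung; 98 mm above the template's bottom edge; axes as the template's. If the edge bears on the prong while sliding, friction adds a few N to the force felt
- slot_holder: fixed wooden block 56 x 112 mm, 31 mm high, with a slot along its y in which the template stands 25 mm deep, loose by 2 mm each side (slot 12 mm wide, floor 6 mm above the table). Origin: centre of its underside
- hook_stand: fixed steel stand, origin under the base (90 x 110 x 10 mm) on the axis of its post (16 x 22 mm, top at z 185 mm). From the post a straight level round prong, 8 mm thick, runs along the stand's -x, towards the robot, at y 0, axis at z 165 mm, upper side at z 169 mm, to x = -205 mm, then turns up to its tip
- prong_tip (a point): centre of the round end of the prong's upturned tip, 12 mm above the prong's axis, 214 mm in front of the post's axis; the tip's highest point is 16 mm above the prong's axis
- loupe_hanger: loose wooden block hanging on the prong between bumper and tip, a black loupe (31 mm across) fixed under it; 0.1 kg. Origin: middle of the upper edge of its window, resting on the prong; axes as the hook stand's. Block 30 mm thick along the prong (x -15 to 15), 34 mm wide, z -31 to 8; loupe's bottom at z -77. Window 20 mm wide, 24 mm high
- tape_measure: bystander: round tape measure lying flat, 51 x 72 x 17 mm; origin at its underside
- cream_tin: bystander: round flat tin, 68 mm across, 24 mm high; origin at the centre of its underside
- thread_spool: bystander: upright thread spool, 34 mm across, 45 mm high; origin at the centre of its underside
- dauber: bystander: wooden brush lying bristles down, 40 x 106 x 46 mm; origin at the centre of its underside
- prong_root (a point): prong axis at the post. Near it a clamp on the prong carries a rubber bumper (26 mm across) on a spring, facing the tip. The clamp is set differently each time, not measured: the bumper's face rests 45 to 85 mm from this point; it yields 1 mm per 1.5 N and bottoms after 12 mm. Sliding the hanger takes under 1 N; a light press is 4 to 8 N; over 12 N is too hard
Mind the look-alikes: they are no part of the job. There is more than one size of the template; the job needs the larger.

How it is judged:
On the way, in this order (a step that is already met when the one before it is completed fails the run):
1. the template is threaded on the prong: the prong passes through its window, behind the upturned tip (x of template_eye in the frame of hook_stand between -0.195 and -0.03 m and y of template_eye in the frame of hook_stand between -0.009 and 0.009 m and z of template_eye in the frame of hook_stand between 0.164 and 0.2 m and horizontal distance between template and hook_stand below 0.205 m), for 0.1 s.
2. the template presses the loupe's hanger with 2.5 to 12 N, against the bumper, for 0.3 s (contact force between template and loupe_hanger above 2.5 N), for 0.3 s.
At the end, for the whole second after the job is handed in: The template hangs by its window on the prong (upper edge within 5 mm of the prong's upper side, 9 mm of its middle), plumb within 0.15 rad, less than 10 mm in front of the loupe's hanger, which still hangs on the prong, plumb within 0.2 rad; both released and at rest (x of template_eye in the frame of hook_stand between -0.195 and -0.03 m and y of template_eye in the frame of hook_stand between -0.009 and 0.009 m and z of template_eye in the frame of hook_stand between 0.164 and 0.174 m and x of loupe_hanger in the frame of hook_stand between -0.17 and -0.02 m and z of loupe_hanger in the frame of hook_stand between 0.164 and 0.174 m and angle between loupe_hanger's own z axis and vertical below 0.2 rad and x of template_eye in the frame of loupe_hanger between -0.029 and -0.014 m and angle between template's own z axis and vertical below 0.15 rad and linear speed of each of template, loupe_hanger below 0.05 m/s); the robot touches nothing.
It fails at once if the template presses the loupe's hanger with more than 12 N (contact force between template and loupe_hanger above 12 N).
It fails at once if the hook stand is loaded with more than 25 N by the template (contact force between template and hook_stand above 25 N).
It fails at once if the loupe's hanger is tipped or leaves the prong (angle between loupe_hanger's own z axis and vertical above 0.6 rad or z of loupe_hanger in the frame of hook_stand below 0.14 m).
It fails at once if a bystander is moved by more than 30 mm (distance of any of tape_measure, cream_tin, thread_spool, dauber from where it was at the start of the episode above 0.03 m).
It also fails if it takes over 58 s, if anything falls off the work surface, if the arm or the gripper's body presses on something with over 40 N, if the wrist force passes 120 N, or if a joint passes its speed limit or range.

## Working session

There is one attempt and no reset: what is moved stays moved. The work goes in short steps, Python scripts to look and compute and a tool call to move; the robot and the scene stay as the last step left them, time stands still between calls to the robot, and variables do not carry over. Pictures are saved under pics/ and viewed, at most 10 in all, crops included, and the job is handed in when it is done.

Besides the shell and the picture viewer there is one more tool, called after "Emit:" as a command line: name --argument value ..., lists and objects as JSON in quotes. step_arm: Moves the arm, as the interface text tells. Its arguments: {"type":"object","properties":{"moves":{"type":"array","items":{"type":"object","properties":{"rx":{"type":"number"},"ry":{"type":"number"},"rz":{"type":"number"},"dx":{"type":"number"},"dy":{"type":"number"},"dz":{"type":"number"},"gripper":{"type":"number"}}}},"grip_force":{"type":"number"}},"required":["moves"]}

```bash
mkdir -p pics; python3 - <<'E'
from bench import r
import cv2
print(r.get_obs(), r.tcp_to_tips)
for n in("scene","top"):
    cv2.imwrite(f"pics/{n}0.png",r.grab_frame(n)); print(r.camera_info(n))
E
```

```text
{'clock': 0.0, 'joints': array([ 1.18090657,  0.47780395,  0.0223676 ,  1.55644592, -0.01150838,
        1.10926853, -0.08311732]), 'qvel': array([ 5.81627792e-04,  3.24409378e-04, -4.55387290e-04, -6.01115562e-04,
        3.18687913e-04, -1.11005561e-03,  5.40699035e-05]), 'tau': array([-2.93574494e-04, -5.96452475e+01,  1.60752553e+00, -2.81201220e+01,
        1.23534122e-02,  9.31507180e-03,  6.46067818e-06]), 'tcp_pos': array([ 0.18752595, -0.64786607,  0.25232596]), 'orientation': array([-3.10872982e+00, -4.40887339e-01,  6.10813292e-04]), 'contact_force': array([0.0533144 , 0.05711321, 0.426257  ]), 'moment': array([-0.01128968, -0.02650089, -0.07542027]), 'gripper_force': 0.0, 'grip_width': 0.08538055951558567} 0.022
{'mtx': array([[543.54757467,   0.        , 313.51420043],
       [  0.        , 543.54757467, 239.59426365],
       [  0.        ,   0.        ,   1.        ]]), 'rvec': array([ 0.73755303, -2.56136783,  1.20562218]), 'tvec': array([0.55089892, 0.19756498, 1.05692343])}
{'mtx': array([[586.54728619,   0.        , 322.63513681],
       [  0.        , 586.54728619, 237.01372264],
       [  0.        ,   0.        ,   1.        ]]), 'rvec': array([ 2.22326766, -2.16179623,  0.11254688]), 'tvec': array([0.13344515, 0.55267705, 1.03904156])}
```

View pics/scene0.png

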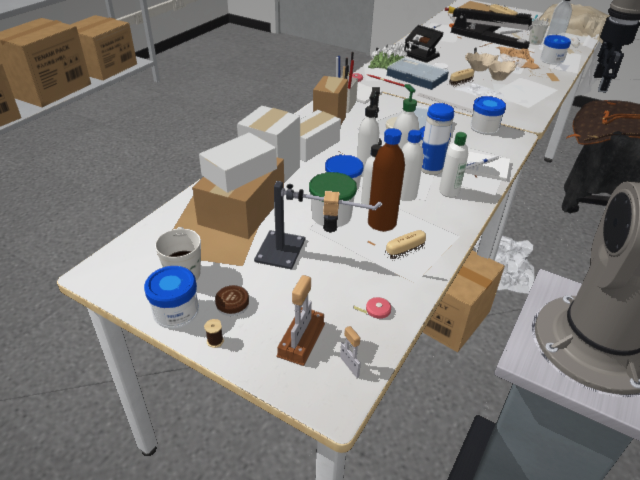

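View pics/top0.png

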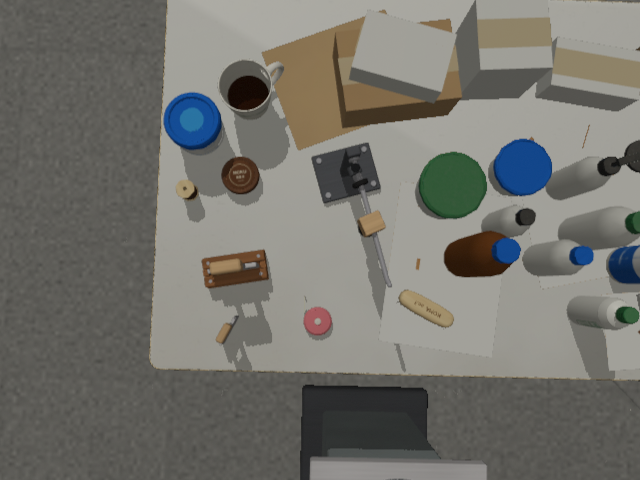

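The scene view shows the larger template standing in the holder at about (300,330), the hook stand at (280,250) with its prong running to a tip at (380,206), and the loupe at (330,210). In the top view the holder is at (235,268), the stand base at (346,172) and the tip at (389,285). The small template at (225,330) in the top view is the look-alike.

```bash
cat > h.py <<'E'
import numpy as np,cv2
from bench import r
def cam(n):
    c=r.camera_info(n);R=cv2.Rodrigues(c['rvec'])[0];return c['mtx'],R,c['tvec']
def ray(n,uv):
    K,R,t=cam(n);d=R.T@np.linalg.inv(K)@np.array([*uv,1.]);return -R.T@t,d
def onz(n,uv,z):
    o,d=ray(n,uv);return o+d*(z-o[2])/d[2]
def proj(n,P):
    c=r.camera_info(n);return cv2.projectPoints(np.float64(P).reshape(-1,1,3),c['rvec'],c['tvec'],c['mtx'],None)[0][:,0]
def tri(a,b):
    P=[np.hstack([R,t.reshape(3,1)]) for K,R,t in(cam('scene'),cam('top'))]
    P=[cam(n)[0]@p for n,p in zip(('scene','top'),P)]
    X=cv2.triangulatePoints(*P,np.float64(a).reshape(2,1),np.float64(b).reshape(2,1))[:,0];return X[:3]/X[3]
E
python3 - <<'E'
import cv2
s=cv2.imread('pics/scene0.png');t=cv2.imread('pics/top0.png')
def c(i,x0,y0,w,h,k,n):cv2.imwrite(n,cv2.resize(i[y0:y0+h,x0:x0+w],None,fx=k,fy=k,interpolation=cv2.INTER_CUBIC))
c(s,250,170,150,112,5,'pics/a.png');c(t,300,135,110,160,3.75,'pics/b.png')
a=cv2.resize(s[268:370,270:340],None,fx=5.5,fy=5.5,interpolation=2);b=cv2.resize(t[240:342,195:270],None,fx=5.5,fy=5.5,interpolation=2)
cv2.imwrite('pics/c.png',cv2.hconcat([a,b]))
E
```

```text
(no output)
```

View pics/a.png

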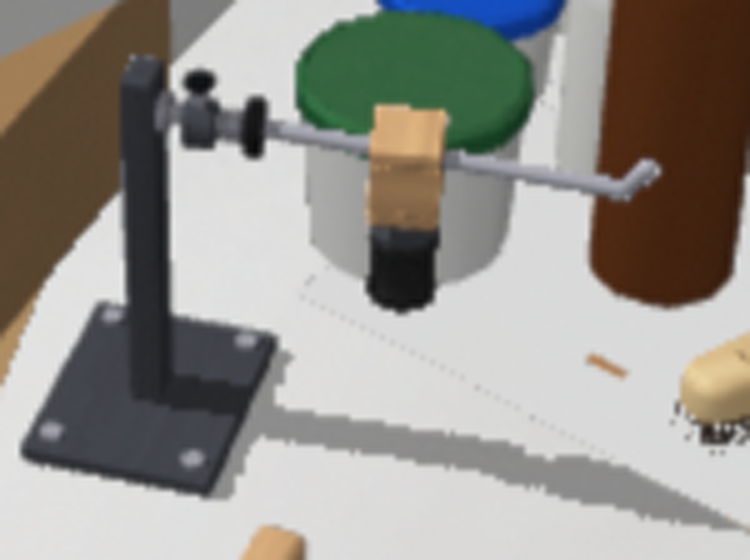

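View pics/b.png

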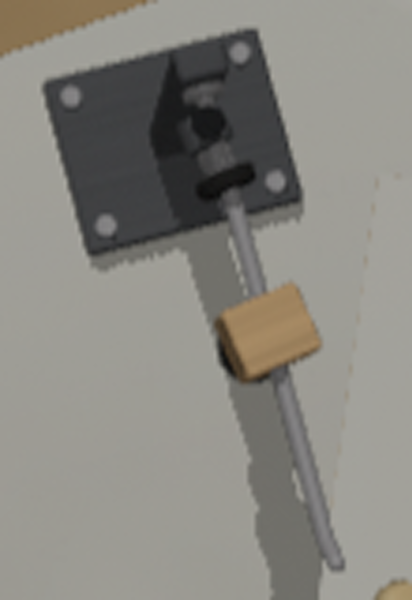

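View pics/c.png

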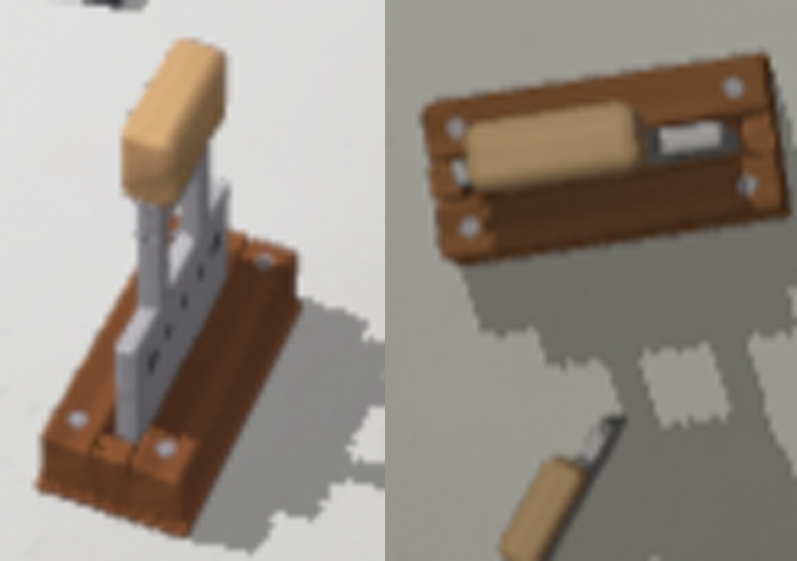

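The crops give usable points. In the top crop the holder screws are at (456,128), (470,227), (733,88) and (748,185), and the grip's top face is centred near (555,148). In the prong crops the tip is at (650,170) in the scene view and (336,563) in the top view.

```bash
python3 - <<'E'
from h import *
np.set_printoptions(precision=4,suppress=True)
A=lambda x,y:(x/5+250-.4,y/5+170-.4)
B=lambda x,y:(x/3.75+300-.4,y/3.75+135-.4)
C=lambda x,y:(x/5.5+270-.4,y/5.5+268-.4)
D=lambda x,y:((x-385)/5.5+195-.4,y/5.5+240-.4)
h=[onz('top',D(*p),.031) for p in((456,128),(733,88),(748,185),(470,227))]
print('holder',np.mean(h,0),h)
d=(h[1]+h[2]-h[0]-h[3]);print('holder y axis',np.degrees(np.arctan2(d[1],d[0])))
hs=[onz('scene',C(*p),.031) for p in((78,420),(165,450),(265,262))];print('scene screws',hs)
s=[onz('top',B(*p),.010) for p in((70,97),(240,52),(276,181),(106,224))];print('base',np.mean(s,0),s)
ss=[onz('scene',A(*p),.010) for p in((112,315),(245,341),(192,459),(50,431))];print('base sc',np.mean(ss,0))
tip=tri(A(650,170),B(336,563));print('tip',tip)
bm=tri(A(255,127),B(225,182));print('bumper',bm)
for p in((236,208),(262,290),(282,375),(325,545)):print('prong',onz('top',B(*p),.169))
for p in((330,140),(460,162),(600,187)):print('prong s',onz('scene',A(*p),.165))
hg=[onz('top',B(*p),.177) for p in((218,322),(297,284),(321,345),(245,380))];print('hang',np.mean(hg,0),hg)
print('post top',onz('top',B(205,65),.185), onz('scene',A(145,75),.185))
g=[onz('top',D(*p),.150) for p in((467,125),(630,102),(640,165),(475,193))];print('grip',np.mean(g,0),g)
print('grip tri', tri(C(175,100),D(556,150)))
# other objects: bottle, tin, spool, dauber, tape
print('bottle base(scene)',onz('scene',(384,222),0),'tape',onz('top',(317,321),.017),'tin',onz('top',(240,175),.024),'spool',onz('top',(186,188),.045),'dauber',onz('top',(426,308),.04),'small',onz('top',(225,332),.08),'green jar',onz('top',(453,185),.1))
E
```

```text
holder [0.488  0.3046 0.031 ] [array([0.496 , 0.3518, 0.031 ]), array([0.5114, 0.2633, 0.031 ]), array([0.4802, 0.2574, 0.031 ]), array([0.4643, 0.346 , 0.031 ])]
holder y axis -79.97622422996801
scene screws [array([0.4945, 0.3529, 0.031 ]), array([0.4632, 0.3479, 0.031 ]), array([0.4785, 0.259 , 0.031 ])]
base [0.6717 0.1094 0.01  ] [array([0.6906, 0.1605, 0.01  ]), array([0.7157, 0.0774, 0.01  ]), array([0.6521, 0.0583, 0.01  ]), array([0.6282, 0.1412, 0.01  ])]
base sc [0.6705 0.1102 0.01  ]
tip [0.4655 0.048  0.1748]
bumper [0.6237 0.0961 0.1635]
prong [0.6123 0.0919 0.169 ]
prong [0.5783 0.0804 0.169 ]
prong [0.5431 0.0713 0.169 ]
prong [0.4733 0.0522 0.169 ]
prong s [0.591  0.0887 0.165 ]
prong s [0.5382 0.0728 0.165 ]
prong s [0.4819 0.0568 0.165 ]
hang [0.5597 0.0774 0.177 ] [array([0.5635, 0.0991, 0.177 ]), array([0.5802, 0.0668, 0.177 ]), array([0.5552, 0.0564, 0.177 ]), array([0.5399, 0.0874, 0.177 ])]
post top [0.6687 0.1074 0.185 ] [0.6649 0.1152 0.185 ]
grip [0.4881 0.3037 0.15  ] [array([0.4934, 0.3284, 0.15  ]), array([0.5013, 0.2823, 0.15  ]), array([0.4834, 0.2787, 0.15  ]), array([0.4741, 0.3253, 0.15  ])]
grip tri [0.4875 0.3038 0.1438]
bottle base(scene) [ 0.5146 -0.1146  0.    ] tape [0.3979 0.1548 0.017 ] tin [0.6564 0.3013 0.024 ] spool [0.6264 0.3928 0.045 ] dauber [ 0.427  -0.0362  0.04  ] small [0.3797 0.3094 0.08  ] green jar [ 0.6369 -0.0671  0.1   ]
```

Emit:
step_arm --moves '[{"dz":-50},{"dz":-50},{"dz":-50},{"dz":-50},{},{}]'

```text
invalid input at $.moves[0]: expected keys rx, ry, rz, dx, dy, dz, gripper
```

Emit:
step_arm --moves '[{"dx":62,"dy":-2.9,"rz":-5.3},{"dx":62,"dy":-2.9,"rz":-5.3},{"dx":62,"dy":-2.9,"rz":-5.3},{"dx":62,"dy":-2.9,"rz":-5.3},{"dx":62,"dy":-2.9,"rz":-5.3},{"dx":62,"dy":-2.9,"rz":-5.3},{"dx":62,"dy":-2.9,"rz":-5.3},{"dx":62,"dy":-2.9,"rz":-5.3},{"dx":62,"dy":-2.9,"rz":-5.3},{"dx":62,"dy":-2.9,"rz":-5.3},{"dx":62,"dy":-2.9,"rz":-5.3},{"dx":62,"dy":-2.9,"rz":-5.3},{"dx":62,"dy":-2.9,"rz":-5.3},{"dx":62,"dy":-2.9,"rz":-5.3},{"dx":62,"dy":-2.9,"rz":-5.3},{"dx":62,"dy":-2.9,"rz":-5.3},{"dx":62,"dy":-2.9},{"dx":62,"dy":-2.9},{},{}]'

```text
invalid input at $.moves[0]: expected keys rx, ry, rz, dx, dy, dz, gripper
```

Emit:
step_arm --moves '[{"rx":0,"ry":0,"rz":0,"dx":0,"dy":0,"dz":-50,"gripper":1},{"rx":0,"ry":0,"rz":0,"dx":0,"dy":0,"dz":-50,"gripper":1},{"rx":0,"ry":0,"rz":0,"dx":0,"dy":0,"dz":-50,"gripper":1},{"rx":0,"ry":0,"rz":0,"dx":0,"dy":0,"dz":-50,"gripper":1},{"rx":0,"ry":0,"rz":-5.3,"dx":62,"dy":-2.9,"dz":0,"gripper":1},{"rx":0,"ry":0,"rz":-5.3,"dx":62,"dy":-2.9,"dz":0,"gripper":1},{"rx":0,"ry":0,"rz":0,"dx":0,"dy":0,"dz":0,"gripper":1}]'

```text
clock: 0.98
tcp_pos: [0.31, -0.5992, 0.4524]
orientation: [-3.05, -0.744, -0.005]
contact_force: [-0.2, 0.1, 0.2]
grip_width: 0.0848
gripper_force: 0.0
```

Emit:
step_arm --moves '[{"rx":0,"ry":0,"rz":-5.3,"dx":62,"dy":-2.9,"dz":0,"gripper":1},{"rx":0,"ry":0,"rz":-5.3,"dx":62,"dy":-2.9,"dz":0,"gripper":1},{"rx":0,"ry":0,"rz":-5.3,"dx":62,"dy":-2.9,"dz":0,"gripper":1},{"rx":0,"ry":0,"rz":-5.3,"dx":62,"dy":-2.9,"dz":0,"gripper":1},{"rx":0,"ry":0,"rz":-5.3,"dx":62,"dy":-2.9,"dz":0,"gripper":1},{"rx":0,"ry":0,"rz":-5.3,"dx":62,"dy":-2.9,"dz":0,"gripper":1},{"rx":0,"ry":0,"rz":-5.3,"dx":62,"dy":-2.9,"dz":0,"gripper":1},{"rx":0,"ry":0,"rz":-5.3,"dx":62,"dy":-2.9,"dz":0,"gripper":1},{"rx":0,"ry":0,"rz":-5.3,"dx":62,"dy":-2.9,"dz":0,"gripper":1},{"rx":0,"ry":0,"rz":-5.3,"dx":62,"dy":-2.9,"dz":0,"gripper":1},{"rx":0,"ry":0,"rz":-5.3,"dx":62,"dy":-2.9,"dz":0,"gripper":1},{"rx":0,"ry":0,"rz":-5.3,"dx":62,"dy":-2.9,"dz":0,"gripper":1},{"rx":0,"ry":0,"rz":-5.3,"dx":62,"dy":-2.9,"dz":0,"gripper":1},{"rx":0,"ry":0,"rz":-4.3,"dx":62,"dy":-2.9,"dz":0,"gripper":1},{"rx":0,"ry":0,"rz":0,"dx":0,"dy":0,"dz":0,"gripper":1},{"rx":0,"ry":0,"rz":0,"dx":0,"dy":0,"dz":0,"gripper":1}]'

```text
clock: 2.98
tcp_pos: [0.66, 0.1227, 0.4528]
orientation: [2.022, 2.404, -0.002]
contact_force: [0.9, -1.3, 0.0]
grip_width: 0.085
gripper_force: 0.0
```

```bash
cat >> h.py <<'E'
def pose():
    o=r.get_obs();return o['tcp_pos'],cv2.Rodrigues(o['orientation'])[0],o
def togo(P):
    p,R,o=pose();print('tcp',p.round(4),'togo mm',(R.T@(np.array(P)-p)*1e3).round(1),'xang',round(float(np.degrees(np.arctan2(R[1,0],R[0,0]))),2),'tilt',(np.degrees(R[:2,2])).round(2),'w',o['grip_width'].round(4),'F',o['contact_force'].round(2),'t',o['clock'])
E
python3 -c "
from h import *
togo((.488,.304,.24))"
```

```text
Traceback (most recent call last):
  File "h.py", line 18, in togo
    p,R,o=pose();print('tcp',p.round(4),'togo mm',(R.T@(np.array(P)-p)*1e3).round(1),'xang',round(float(np.degrees(np.arctan2(R[1,0],R[0,0]))),2),'tilt',(np.degrees(R[:2,2])).round(2),'w',o['grip_width'].round(4),'F',o['contact_force'].round(2),'t',o['clock'])
                                                                                                                                                                                            ^^^^^^^^^^^^^^^^^^^^^
AttributeError: 'float' object has no attribute 'round'
```

```bash
sed -i "s/o\['grip_width'\].round(4)/round(o['grip_width'],4)/" h.py; python3 -c "
from h import *
togo((.488,.304,.24))"
```

```text
tcp [0.66   0.1227 0.4528] togo mm [ 208.3 -138.2  212.6] xang 99.86 tilt [-0.03 -0.08] w 0.085 F [ 0.88 -1.32  0.  ] t 2.975
```

Emit:
step_arm --moves '[{"rx":0,"ry":0,"rz":0,"dx":52,"dy":-34.6,"dz":0,"gripper":0.3},{"rx":0,"ry":0,"rz":0,"dx":52,"dy":-34.6,"dz":0,"gripper":0.3},{"rx":0,"ry":0,"rz":0,"dx":52,"dy":-34.6,"dz":0,"gripper":0.3},{"rx":0,"ry":0,"rz":0,"dx":52,"dy":-34.6,"dz":0,"gripper":0.3},{"rx":0,"ry":0,"rz":0,"dx":0,"dy":0,"dz":55,"gripper":0.3},{"rx":0,"ry":0,"rz":0,"dx":0,"dy":0,"dz":55,"gripper":0.3},{"rx":0,"ry":0,"rz":0,"dx":0,"dy":0,"dz":55,"gripper":0.3},{"rx":0,"ry":0,"rz":0,"dx":0,"dy":0,"dz":48,"gripper":0.3},{"rx":0,"ry":0,"rz":0,"dx":0,"dy":0,"dz":0,"gripper":0.3},{"rx":0,"ry":0,"rz":0,"dx":0,"dy":0,"dz":0,"gripper":0.3}]'

```text
clock: 4.22
tcp_pos: [0.4891, 0.3047, 0.2422]
orientation: [2.023, 2.403, 0.003]
contact_force: [0.5, -0.1, 0.2]
grip_width: 0.0555
gripper_force: 0.0
```

```bash
python3 -c "
from h import *
togo((.488,.304,.144))
s=r.grab_frame('scene');cv2.imwrite('pics/s1.png',cv2.resize(s[190:370,220:400],None,fx=3.3,fy=3.3,interpolation=2))
print(proj('scene',[[.488,.304,.152]]))"
```

```text
tcp [0.4891 0.3047 0.2422] togo mm [-0.6 -1.4 98.2] xang 99.82 tilt [0.12 0.07] w 0.0555 F [ 0.54 -0.13  0.23] t 4.225
[[301.35371834 282.38667984]]
```

View pics/s1.png

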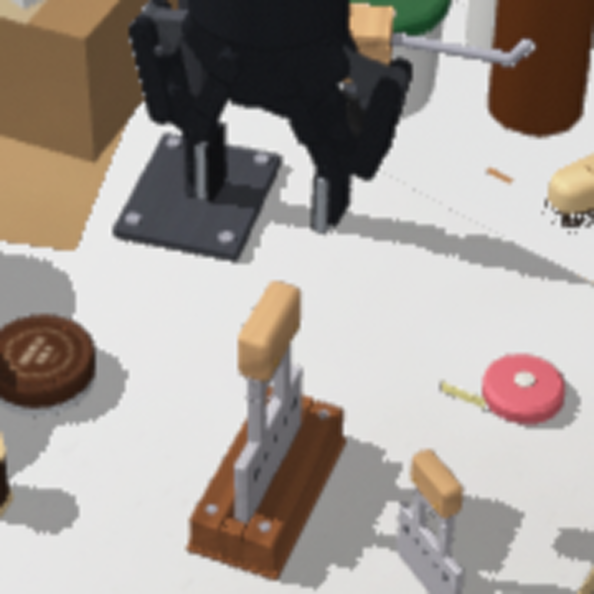

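The open fingers, with tips at (200,195) and (322,228), hang straight above the grip at (270,325), so I'm going down.

Emit:
step_arm --grip_force 40 --moves '[{"rx":0,"ry":0,"rz":0,"dx":-0.6,"dy":-1,"dz":35,"gripper":0.3},{"rx":0,"ry":0,"rz":0,"dx":0,"dy":0,"dz":35,"gripper":0.3},{"rx":0,"ry":0,"rz":0,"dx":0,"dy":0,"dz":15,"gripper":0.3},{"rx":0,"ry":0,"rz":0,"dx":0,"dy":0,"dz":11,"gripper":0.3},{"rx":0,"ry":0,"rz":0,"dx":0,"dy":0,"dz":0,"gripper":0.3},{"rx":0,"ry":0,"rz":0,"dx":0,"dy":0,"dz":0,"gripper":-0.1},{"rx":0,"ry":0,"rz":0,"dx":0,"dy":0,"dz":0,"gripper":-0.3},{"rx":0,"ry":0,"rz":0,"dx":0,"dy":0,"dz":0,"gripper":-0.8},{"rx":0,"ry":0,"rz":0,"dx":0,"dy":0,"dz":0,"gripper":-0.8},{"rx":0,"ry":0,"rz":0,"dx":0,"dy":0,"dz":0,"gripper":-0.8},{"rx":0,"ry":0,"rz":0,"dx":0,"dy":0,"dz":0,"gripper":-0.8}]'

```text
clock: 5.65
tcp_pos: [0.4872, 0.3047, 0.145]
orientation: [2.02, 2.405, 0.002]
contact_force: [1.2, 0.5, 5.5]
grip_width: 0.0199
gripper_force: 40.7
```

```bash
python3 -c "
from h import *
togo((.488,.304,.25))"
```

```text
tcp [0.4872 0.3047 0.145 ] togo mm [  -0.8    0.9 -105. ] xang 99.94 tilt [0.08 0.05] w 0.0199 F [1.25 0.49 5.52] t 5.65
```

Emit:
step_arm --moves '[{"rx":0,"ry":0,"rz":0,"dx":0,"dy":0,"dz":-10,"gripper":-0.8},{"rx":0,"ry":0,"rz":0,"dx":0,"dy":0,"dz":-20,"gripper":-0.8},{"rx":0,"ry":0,"rz":0,"dx":0,"dy":0,"dz":-25,"gripper":-0.8},{"rx":0,"ry":0,"rz":0,"dx":0,"dy":0,"dz":-25,"gripper":-0.8},{"rx":0,"ry":0,"rz":0,"dx":0,"dy":0,"dz":-27,"gripper":-0.8},{"rx":0,"ry":0,"rz":0,"dx":-19,"dy":-11,"dz":0,"gripper":-0.8},{"rx":0,"ry":0,"rz":0,"dx":-32,"dy":-19,"dz":0,"gripper":-0.8},{"rx":0,"ry":0,"rz":0,"dx":-32,"dy":-19,"dz":0,"gripper":-0.8},{"rx":0,"ry":0,"rz":0,"dx":-32,"dy":-19,"dz":0,"gripper":-0.8},{"rx":0,"ry":0,"rz":-3.3,"dx":0,"dy":0,"dz":0,"gripper":-0.8},{"rx":0,"ry":0,"rz":-3.3,"dx":0,"dy":0,"dz":0,"gripper":-0.8},{"rx":0,"ry":0,"rz":0,"dx":0,"dy":0,"dz":0,"gripper":-0.8},{"rx":0,"ry":0,"rz":0,"dx":0,"dy":0,"dz":0,"gripper":-0.8}]'

```text
clock: 7.28
tcp_pos: [0.4392, 0.1794, 0.2517]
orientation: [1.88, 2.517, -0.0]
contact_force: [0.1, 0.5, -2.4]
grip_width: 0.0193
gripper_force: 39.7
```

```bash
python3 -c "
from h import *
togo((.445,.0425,.252))
s=r.grab_frame('scene');cv2.imwrite('pics/s2.png',s);t=r.grab_frame('top');cv2.imwrite('pics/t2.png',t)
p,R,o=pose()
# predicted template corners: tool x=plate y, tool y = plate normal
for n,(y,z) in dict(eye=(0,-.041),bl=(-.042,-.139),br=(.042,-.139)).items():
    P=p+R[:,0]*y+np.array([0,0,z]);print(n,P.round(4),proj('scene',[P]).round(1),proj('top',[P]).round(1))
u=proj('scene',[p])[0].astype(int);y0=max(u[1]-60,0);x0=u[0]-110
cv2.imwrite('pics/s2c.png',cv2.resize(s[y0:y0+180,x0:x0+220],None,fx=3.3,fy=3.3,interpolation=2));print(x0,y0)"
```

```text
tcp [0.4392 0.1794 0.2517] togo mm [-132.9  -33.3   -0.3] xang 106.5 tilt [-0. -0.] w 0.0193 F [ 0.08  0.53 -2.4 ] t 7.275
eye [0.4393 0.1793 0.2104] [[361.7 228.4]] [[303.1 300.7]]
bl [0.4512 0.1391 0.1124] [[362.2 254.4]] [[328.4 292.2]]
br [0.4273 0.2196 0.1124] [[353.4 283.2]] [[278.7 305.6]]
253 150
```

View pics/s2c.png

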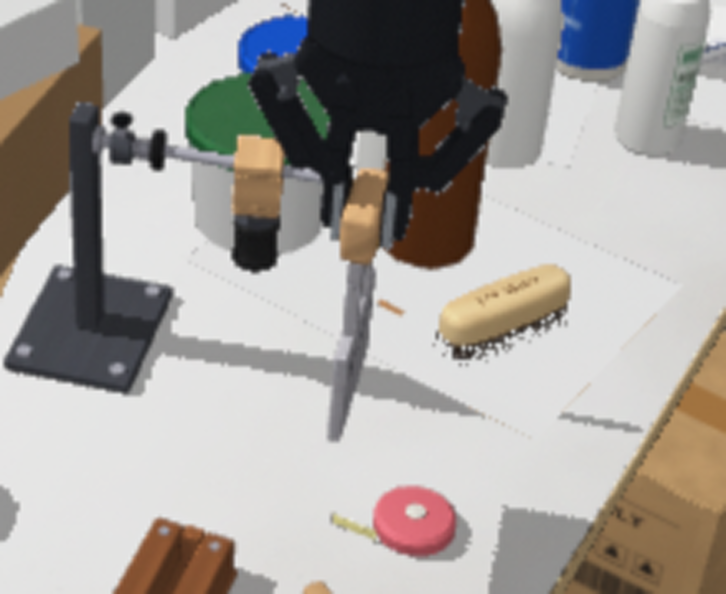

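The lower corner of the template is at (333,440) in the crop, 2 px from where I predicted it, so my model of the grip holds. I'll raise the plate above the tip before crossing.

Emit:
step_arm --moves '[{"rx":0,"ry":0,"rz":0,"dx":0,"dy":0,"dz":-25,"gripper":-0.8},{"rx":0,"ry":0,"rz":0,"dx":0,"dy":0,"dz":-30,"gripper":-0.8},{"rx":0,"ry":0,"rz":0,"dx":0,"dy":0,"dz":-25,"gripper":-0.8},{"rx":0,"ry":0,"rz":0,"dx":-20,"dy":-6,"dz":0,"gripper":-0.8},{"rx":0,"ry":0,"rz":0,"dx":-30,"dy":-9,"dz":0,"gripper":-0.8},{"rx":0,"ry":0,"rz":0,"dx":-30,"dy":-9,"dz":0,"gripper":-0.8},{"rx":0,"ry":0,"rz":0,"dx":-30,"dy":-8,"dz":0,"gripper":-0.8},{"rx":0,"ry":0,"rz":0,"dx":-21,"dy":-6,"dz":0,"gripper":-0.8},{"rx":0,"ry":0,"rz":0,"dx":0,"dy":0,"dz":0,"gripper":-0.8},{"rx":0,"ry":0,"rz":0,"dx":0,"dy":0,"dz":0,"gripper":-0.8},{"rx":0,"ry":0,"rz":0,"dx":0,"dy":0,"dz":0,"gripper":-0.8}]'

```text
clock: 8.75
tcp_pos: [0.4403, 0.044, 0.3313]
orientation: [-1.876, -2.52, -0.0]
contact_force: [-1.2, -0.7, -1.8]
grip_width: 0.0193
gripper_force: 39.9
```

```bash
python3 -c "
from h import *
togo((.440,.0428,.229))"
```

```text
tcp [0.4403 0.044  0.3313] togo mm [ -1.1  -0.6 102.3] xang 106.65 tilt [0.   0.02] w 0.0193 F [-1.22 -0.74 -1.78] t 8.75
```

Emit:
step_arm --moves '[{"rx":0,"ry":0,"rz":0,"dx":-1,"dy":0,"dz":20,"gripper":-0.8},{"rx":0,"ry":0,"rz":0,"dx":0,"dy":0,"dz":25,"gripper":-0.8},{"rx":0,"ry":0,"rz":0,"dx":0,"dy":0,"dz":25,"gripper":-0.8},{"rx":0,"ry":0,"rz":0,"dx":0,"dy":0,"dz":20,"gripper":-0.8},{"rx":0,"ry":0,"rz":0,"dx":0,"dy":0,"dz":12,"gripper":-0.8},{"rx":0,"ry":0,"rz":0,"dx":0,"dy":0,"dz":0,"gripper":-0.8},{"rx":0,"ry":0,"rz":0,"dx":0,"dy":0,"dz":0,"gripper":-0.8},{"rx":0,"ry":0,"rz":0,"dx":0,"dy":0,"dz":0,"gripper":-0.8}]'

```text
clock: 9.75
tcp_pos: [0.4411, 0.042, 0.2301]
orientation: [1.878, 2.517, 0.001]
contact_force: [-0.5, 0.1, -2.8]
grip_width: 0.0195
gripper_force: 39.9
```

```bash
python3 -c "
from h import *
togo((.440,.0428,.229))
s=r.grab_frame('scene');t=r.grab_frame('top')
a=cv2.resize(s[150:290,300:420],None,fx=4,fy=4,interpolation=2)[:560];b=cv2.resize(t[200:340,355:435],None,fx=4,fy=4,interpolation=2)
cv2.imwrite('pics/s3.png',cv2.hconcat([a,b]))"
```

```text
tcp [0.4411 0.042  0.2301] togo mm [ 1.1 -0.9  1. ] xang 106.54 tilt [0.08 0.  ] w 0.0195 F [-0.48  0.09 -2.83] t 9.75
```

View pics/s3.png

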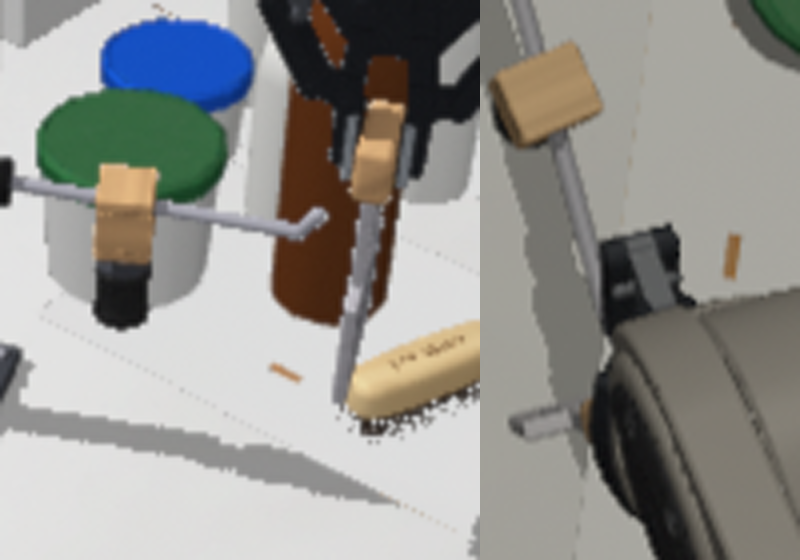

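The tip at (315,218) stands just behind the plate, level with the neck. I'll thread the window on now.

Emit:
step_arm --moves '[{"rx":0,"ry":0,"rz":0,"dx":1,"dy":5,"dz":1,"gripper":-0.8},{"rx":0,"ry":0,"rz":0,"dx":0,"dy":8,"dz":0,"gripper":-0.8},{"rx":0,"ry":0,"rz":0,"dx":0,"dy":8,"dz":0,"gripper":-0.8},{"rx":0,"ry":0,"rz":0,"dx":0,"dy":8,"dz":0,"gripper":-0.8},{"rx":0,"ry":0,"rz":0,"dx":0,"dy":3,"dz":0,"gripper":-0.8},{"rx":0,"ry":0,"rz":0,"dx":0,"dy":0,"dz":0,"gripper":-0.8}]'

```text
clock: 10.6
tcp_pos: [0.4711, 0.052, 0.2282]
orientation: [-1.878, -2.518, 0.0]
contact_force: [0.0, 0.4, -2.8]
grip_width: 0.0192
gripper_force: 39.9
```

Emit:
step_arm --moves '[{"rx":0,"ry":0,"rz":0,"dx":0,"dy":8,"dz":0,"gripper":-0.8},{"rx":0,"ry":0,"rz":0,"dx":0,"dy":10,"dz":0,"gripper":-0.8},{"rx":0,"ry":0,"rz":0,"dx":0,"dy":10,"dz":0,"gripper":-0.8},{"rx":0,"ry":0,"rz":0,"dx":0,"dy":7,"dz":0,"gripper":-0.8},{"rx":0,"ry":0,"rz":0,"dx":0,"dy":0,"dz":0,"gripper":-0.8},{"rx":0,"ry":0,"rz":0,"dx":0,"dy":0,"dz":0,"gripper":-0.8},{"rx":0,"ry":0,"rz":0,"dx":0,"dy":0,"dz":0,"gripper":-0.8}]'

```text
clock: 11.48
tcp_pos: [0.5043, 0.0618, 0.2283]
orientation: [-1.879, -2.518, 0.001]
contact_force: [0.4, 0.1, -2.4]
grip_width: 0.0195
gripper_force: 40.0
```

```bash
python3 -c "
from h import *
togo((.512,.0638,.214))
s=r.grab_frame('scene');t=r.grab_frame('top')
a=cv2.resize(s[150:290,270:400],None,fx=4,fy=4,interpolation=2)[:560];b=cv2.resize(t[150:290,345:405],None,fx=4,fy=4,interpolation=2)
cv2.imwrite('pics/s4.png',cv2.hconcat([a,b]))"
```

```text
tcp [0.5043 0.0618 0.2283] togo mm [-0.2  8.  14.3] xang 106.54 tilt [-0.01 -0.01] w 0.0195 F [ 0.43  0.11 -2.35] t 11.475
```

View pics/s4.png

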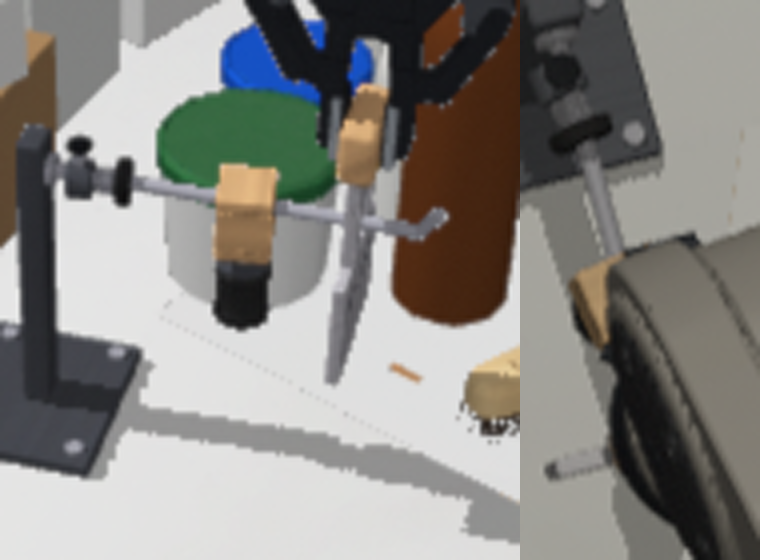

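The plate is threaded: the prong runs through the window and the tip at (435,215) is in front of it. Next I'll lower it to feel the prong.

Emit:
step_arm --moves '[{"rx":0,"ry":0,"rz":0,"dx":0,"dy":0,"dz":6,"gripper":-0.8},{"rx":0,"ry":0,"rz":0,"dx":0,"dy":0,"dz":6,"gripper":-0.8},{"rx":0,"ry":0,"rz":0,"dx":0,"dy":0,"dz":2,"gripper":-0.8},{"rx":0,"ry":0,"rz":0,"dx":0,"dy":0,"dz":0,"gripper":-0.8},{"rx":0,"ry":0,"rz":0,"dx":0,"dy":0,"dz":0,"gripper":-0.8}]'

```text
clock: 12.2
tcp_pos: [0.5047, 0.062, 0.2144]
orientation: [1.879, 2.518, 0.0]
contact_force: [-0.5, 1.6, -3.0]
grip_width: 0.0192
gripper_force: 39.8
```

Emit:
step_arm --moves '[{"rx":0,"ry":0,"rz":0,"dx":0,"dy":0,"dz":1,"gripper":-0.8},{"rx":0,"ry":0,"rz":0,"dx":0,"dy":0,"dz":0,"gripper":-0.8},{"rx":0,"ry":0,"rz":0,"dx":0,"dy":0,"dz":0,"gripper":-0.8}]'

```text
clock: 12.58
tcp_pos: [0.5046, 0.0619, 0.2133]
orientation: [1.879, 2.518, 0.0]
contact_force: [-0.1, -0.0, -3.2]
grip_width: 0.019
gripper_force: 39.9
```

Emit:
step_arm --moves '[{"rx":0,"ry":0,"rz":0,"dx":0,"dy":0,"dz":1,"gripper":-0.8},{"rx":0,"ry":0,"rz":0,"dx":0,"dy":0,"dz":0,"gripper":-0.8},{"rx":0,"ry":0,"rz":0,"dx":0,"dy":0,"dz":0,"gripper":-0.8}]'

```text
clock: 12.95
tcp_pos: [0.5046, 0.0619, 0.2123]
orientation: [-1.879, -2.518, 0.0]
contact_force: [-0.8, -0.2, -2.0]
grip_width: 0.0192
gripper_force: 39.9
```

Emit:
step_arm --moves '[{"rx":0,"ry":0,"rz":0,"dx":0,"dy":0,"dz":1,"gripper":-0.8},{"rx":0,"ry":0,"rz":0,"dx":0,"dy":0,"dz":0,"gripper":-0.8},{"rx":0,"ry":0,"rz":0,"dx":0,"dy":0,"dz":0,"gripper":-0.8}]'

```text
clock: 13.32
tcp_pos: [0.5046, 0.0619, 0.2113]
orientation: [1.879, 2.518, 0.0]
contact_force: [-0.0, 0.1, -3.1]
grip_width: 0.0192
gripper_force: 39.9
```

Emit:
step_arm --moves '[{"rx":0,"ry":0,"rz":0,"dx":0,"dy":0,"dz":0.7,"gripper":-0.8},{"rx":0,"ry":0,"rz":0,"dx":0,"dy":0,"dz":0,"gripper":-0.8},{"rx":0,"ry":0,"rz":0,"dx":0,"dy":0,"dz":0,"gripper":-0.8}]'

```text
clock: 13.7
tcp_pos: [0.5046, 0.0619, 0.2106]
orientation: [1.879, 2.518, 0.0]
contact_force: [0.5, -0.6, -3.3]
grip_width: 0.0194
gripper_force: 39.9
```

Emit:
step_arm --moves '[{"rx":0,"ry":0,"rz":0,"dx":0,"dy":0,"dz":0.6,"gripper":-0.8},{"rx":0,"ry":0,"rz":0,"dx":0,"dy":0,"dz":0,"gripper":-0.8},{"rx":0,"ry":0,"rz":0,"dx":0,"dy":0,"dz":0,"gripper":-0.8}]'

```text
clock: 14.08
tcp_pos: [0.5046, 0.0619, 0.21]
orientation: [1.879, 2.518, 0.0]
contact_force: [1.2, 0.5, -2.2]
grip_width: 0.0197
gripper_force: 39.9
```

Emit:
step_arm --moves '[{"rx":0,"ry":0,"rz":0,"dx":0,"dy":0,"dz":0.6,"gripper":-0.8},{"rx":0,"ry":0,"rz":0,"dx":0,"dy":0,"dz":0,"gripper":-0.8},{"rx":0,"ry":0,"rz":0,"dx":0,"dy":0,"dz":0,"gripper":-0.8}]'

```text
clock: 14.45
tcp_pos: [0.5047, 0.0619, 0.2098]
orientation: [1.878, 2.518, 0.0]
contact_force: [-1.6, -0.1, 4.6]
grip_width: 0.0192
gripper_force: 40.8
```

Emit:
step_arm --moves '[{"rx":0,"ry":0,"rz":0,"dx":0,"dy":0,"dz":-2,"gripper":-0.8},{"rx":0,"ry":0,"rz":0,"dx":0,"dy":4,"dz":0,"gripper":-0.8},{"rx":0,"ry":0,"rz":0,"dx":0,"dy":6,"dz":0,"gripper":-0.8},{"rx":0,"ry":0,"rz":0,"dx":0,"dy":6,"dz":0,"gripper":-0.8},{"rx":0,"ry":0,"rz":0,"dx":0,"dy":6,"dz":0,"gripper":-0.8},{"rx":0,"ry":0,"rz":0,"dx":0,"dy":4,"dz":0,"gripper":-0.8},{"rx":0,"ry":0,"rz":0,"dx":0,"dy":2,"dz":0,"gripper":-0.8},{"rx":0,"ry":0,"rz":0,"dx":0,"dy":0,"dz":0,"gripper":-0.8},{"rx":0,"ry":0,"rz":0,"dx":0,"dy":0,"dz":0,"gripper":-0.8}]'

```text
clock: 15.58
tcp_pos: [0.5313, 0.0698, 0.2114]
orientation: [-1.879, -2.518, 0.0]
contact_force: [1.0, 0.6, -2.2]
grip_width: 0.0195
gripper_force: 39.8
```

Emit:
step_arm --moves '[{"rx":0,"ry":0,"rz":0,"dx":0,"dy":1.5,"dz":0,"gripper":-0.8},{"rx":0,"ry":0,"rz":0,"dx":0,"dy":1.5,"dz":0,"gripper":-0.8},{"rx":0,"ry":0,"rz":0,"dx":0,"dy":1.5,"dz":0,"gripper":-0.8},{"rx":0,"ry":0,"rz":0,"dx":0,"dy":1.5,"dz":0,"gripper":-0.8},{"rx":0,"ry":0,"rz":0,"dx":0,"dy":1.5,"dz":0,"gripper":-0.8},{"rx":0,"ry":0,"rz":0,"dx":0,"dy":1.5,"dz":0,"gripper":-0.8},{"rx":0,"ry":0,"rz":0,"dx":0,"dy":1.5,"dz":0,"gripper":-0.8},{"rx":0,"ry":0,"rz":0,"dx":0,"dy":1.5,"dz":0,"gripper":-0.8},{"rx":0,"ry":0,"rz":0,"dx":0,"dy":1.5,"dz":0,"gripper":-0.8},{"rx":0,"ry":0,"rz":0,"dx":0,"dy":1.5,"dz":0,"gripper":-0.8},{"rx":0,"ry":0,"rz":0,"dx":0,"dy":1.5,"dz":0,"gripper":-0.8},{"rx":0,"ry":0,"rz":0,"dx":0,"dy":1.5,"dz":0,"gripper":-0.8},{"rx":0,"ry":0,"rz":0,"dx":0,"dy":2,"dz":0,"gripper":-0.8},{"rx":0,"ry":0,"rz":0,"dx":0,"dy":2,"dz":0,"gripper":-0.8},{"rx":0,"ry":0,"rz":0,"dx":0,"dy":2,"dz":0,"gripper":-0.8},{"rx":0,"ry":0,"rz":0,"dx":0,"dy":0,"dz":0,"gripper":-0.8},{"rx":0,"ry":0,"rz":0,"dx":0,"dy":0,"dz":0,"gripper":-0.8}]'

```text
clock: 17.7
tcp_pos: [0.5545, 0.0767, 0.2114]
orientation: [1.879, 2.518, 0.0]
contact_force: [-0.4, -0.2, -1.6]
grip_width: 0.0197
gripper_force: 39.9
```

```bash
python3 -c "
from h import *
togo((.6,.09,.2114))
p=pose()[0];O=np.array([.671,.110]);e=np.array([np.cos(np.radians(16.5)),np.sin(np.radians(16.5))]);d=O-p[:2]
print('s',d@e)
s=r.grab_frame('scene');t=r.grab_frame('top')
a=cv2.resize(s[150:290,250:380],None,fx=4,fy=4,interpolation=2)[:560]
cv2.imwrite('pics/s5.png',cv2.hconcat([a,cv2.resize(t[150:290,345:405],None,fx=4,fy=4,interpolation=2)]))
# hanger wood extent in scene along prong row
hsv=cv2.cvtColor(s,cv2.COLOR_BGR2HSV);m=cv2.inRange(hsv,(8,70,90),(22,190,255))[185:225,290:360]
n,l,st,c=cv2.connectedComponentsWithStats(m);print([(x[:5].tolist(),(cc+[290,185]).round(1).tolist()) for x,cc in zip(st[1:],c[1:]) if x[4]>30])"
```

```text
tcp [0.5545 0.0767 0.2114] togo mm [-0.3 47.4  0. ] xang 106.54 tilt [0.01 0.  ] w 0.0197 F [-0.36 -0.16 -1.61] t 17.7
s 0.12117516595064214
[([27, 0, 22, 30, 413], [326.3, 198.5])]
```

Emit:
step_arm --moves '[{"rx":0,"ry":0,"rz":0,"dx":0,"dy":1.5,"dz":0,"gripper":-0.8},{"rx":0,"ry":0,"rz":0,"dx":0,"dy":2,"dz":0,"gripper":-0.8},{"rx":0,"ry":0,"rz":0,"dx":0,"dy":2,"dz":0,"gripper":-0.8},{"rx":0,"ry":0,"rz":0,"dx":0,"dy":2,"dz":0,"gripper":-0.8},{"rx":0,"ry":0,"rz":0,"dx":0,"dy":2,"dz":0,"gripper":-0.8},{"rx":0,"ry":0,"rz":0,"dx":0,"dy":2,"dz":0,"gripper":-0.8},{"rx":0,"ry":0,"rz":0,"dx":0,"dy":2,"dz":0,"gripper":-0.8},{"rx":0,"ry":0,"rz":0,"dx":0,"dy":1.5,"dz":0,"gripper":-0.8},{"rx":0,"ry":0,"rz":0,"dx":0,"dy":0,"dz":0,"gripper":-0.8}]'

```text
clock: 18.92
tcp_pos: [0.569, 0.0811, 0.2114]
orientation: [1.879, 2.518, 0.001]
contact_force: [-1.0, -0.6, -2.5]
grip_width: 0.0194
gripper_force: 39.9
```

Emit:
step_arm --moves '[{"rx":0,"ry":0,"rz":0,"dx":0,"dy":1,"dz":0,"gripper":-0.8},{"rx":0,"ry":0,"rz":0,"dx":0,"dy":1,"dz":0,"gripper":-0.8},{"rx":0,"ry":0,"rz":0,"dx":0,"dy":1,"dz":0,"gripper":-0.8},{"rx":0,"ry":0,"rz":0,"dx":0,"dy":1,"dz":0,"gripper":-0.8},{"rx":0,"ry":0,"rz":0,"dx":0,"dy":0,"dz":0,"gripper":-0.8}]'

```text
clock: 19.55
tcp_pos: [0.5728, 0.0822, 0.2114]
orientation: [1.879, 2.518, 0.0]
contact_force: [-0.5, 0.9, -2.5]
grip_width: 0.0192
gripper_force: 39.9
```

```bash
python3 -c "
from h import *
togo((.6,.09,.2114))
s=r.grab_frame('scene')
cv2.imwrite('pics/s6.png',cv2.resize(s[160:260,260:380],None,fx=6,fy=6,interpolation=2))"
```

```text
tcp [0.5728 0.0822 0.2114] togo mm [-0.3 28.3  0. ] xang 106.55 tilt [0.01 0.01] w 0.0192 F [-0.52  0.93 -2.52] t 19.55
```

View pics/s6.png

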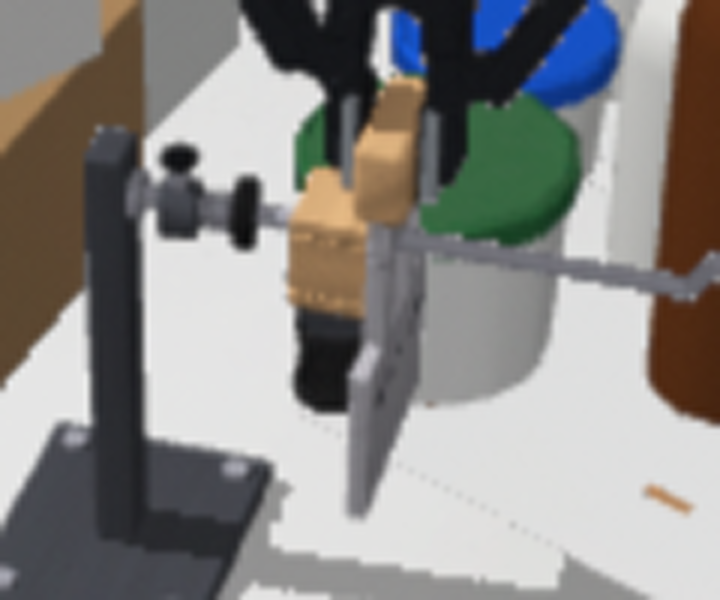

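The hanger's back edge at x≈290 is roughly 12 mm short of the bumper face at x≈260, and both parts hang plumb. From here I'll close in slowly and go by the force reading.

Emit:
step_arm --moves '[{"rx":0,"ry":0,"rz":0,"dx":0,"dy":1,"dz":0,"gripper":-0.8},{"rx":0,"ry":0,"rz":0,"dx":0,"dy":1,"dz":0,"gripper":-0.8},{"rx":0,"ry":0,"rz":0,"dx":0,"dy":1,"dz":0,"gripper":-0.8},{"rx":0,"ry":0,"rz":0,"dx":0,"dy":1,"dz":0,"gripper":-0.8},{"rx":0,"ry":0,"rz":0,"dx":0,"dy":1,"dz":0,"gripper":-0.8},{"rx":0,"ry":0,"rz":0,"dx":0,"dy":1,"dz":0,"gripper":-0.8},{"rx":0,"ry":0,"rz":0,"dx":0,"dy":1,"dz":0,"gripper":-0.8},{"rx":0,"ry":0,"rz":0,"dx":0,"dy":1,"dz":0,"gripper":-0.8},{"rx":0,"ry":0,"rz":0,"dx":0,"dy":0,"dz":0,"gripper":-0.8},{"rx":0,"ry":0,"rz":0,"dx":0,"dy":0,"dz":0,"gripper":-0.8}]'

```text
clock: 20.85
tcp_pos: [0.5804, 0.0844, 0.2114]
orientation: [1.879, 2.518, 0.0]
contact_force: [0.4, -0.8, -2.2]
grip_width: 0.0191
gripper_force: 39.9
```

Emit:
step_arm --moves '[{"rx":0,"ry":0,"rz":0,"dx":0,"dy":1,"dz":0,"gripper":-0.8},{"rx":0,"ry":0,"rz":0,"dx":0,"dy":1,"dz":0,"gripper":-0.8},{"rx":0,"ry":0,"rz":0,"dx":0,"dy":0,"dz":0,"gripper":-0.8},{"rx":0,"ry":0,"rz":0,"dx":0,"dy":0,"dz":0,"gripper":-0.8}]'

```text
clock: 21.35
tcp_pos: [0.5823, 0.085, 0.2114]
orientation: [1.879, 2.518, 0.0]
contact_force: [-0.3, 0.2, -2.4]
grip_width: 0.0191
gripper_force: 39.9
```

Emit:
step_arm --moves '[{"rx":0,"ry":0,"rz":0,"dx":0,"dy":1,"dz":0,"gripper":-0.8},{"rx":0,"ry":0,"rz":0,"dx":0,"dy":1,"dz":0,"gripper":-0.8},{"rx":0,"ry":0,"rz":0,"dx":0,"dy":0,"dz":0,"gripper":-0.8},{"rx":0,"ry":0,"rz":0,"dx":0,"dy":0,"dz":0,"gripper":-0.8}]'

```text
clock: 21.85
tcp_pos: [0.5842, 0.0856, 0.2114]
orientation: [1.879, 2.518, 0.0]
contact_force: [-0.0, 0.0, -2.6]
grip_width: 0.019
gripper_force: 39.9
```

Emit:
step_arm --moves '[{"rx":0,"ry":0,"rz":0,"dx":0,"dy":1,"dz":0,"gripper":-0.8},{"rx":0,"ry":0,"rz":0,"dx":0,"dy":0.5,"dz":0,"gripper":-0.8},{"rx":0,"ry":0,"rz":0,"dx":0,"dy":0,"dz":0,"gripper":-0.8},{"rx":0,"ry":0,"rz":0,"dx":0,"dy":0,"dz":0,"gripper":-0.8}]'

```text
clock: 22.35
tcp_pos: [0.5856, 0.0859, 0.2114]
orientation: [1.879, 2.518, 0.0]
contact_force: [-0.6, -0.9, -2.2]
grip_width: 0.0193
gripper_force: 40.0
```

Emit:
step_arm --moves '[{"rx":0,"ry":0,"rz":0,"dx":0,"dy":1,"dz":0,"gripper":-0.8},{"rx":0,"ry":0,"rz":0,"dx":0,"dy":0.5,"dz":0,"gripper":-0.8},{"rx":0,"ry":0,"rz":0,"dx":0,"dy":0,"dz":0,"gripper":-0.8},{"rx":0,"ry":0,"rz":0,"dx":0,"dy":0,"dz":0,"gripper":-0.8}]'

```text
clock: 22.85
tcp_pos: [0.5868, 0.0863, 0.2114]
orientation: [-1.879, -2.518, 0.001]
contact_force: [-3.4, -0.8, -1.0]
grip_width: 0.0191
gripper_force: 40.2
```

Emit:
step_arm --moves '[{"rx":0,"ry":0,"rz":0,"dx":0,"dy":0.7,"dz":0,"gripper":-0.8},{"rx":0,"ry":0,"rz":0,"dx":0,"dy":0.5,"dz":0,"gripper":-0.8},{"rx":0,"ry":0,"rz":0,"dx":0,"dy":0,"dz":0,"gripper":-0.8},{"rx":0,"ry":0,"rz":0,"dx":0,"dy":0,"dz":0,"gripper":-0.8}]'

```text
clock: 23.35
tcp_pos: [0.588, 0.0867, 0.2113]
orientation: [-1.879, -2.518, 0.001]
contact_force: [-5.0, -0.8, 0.1]
grip_width: 0.0194
gripper_force: 40.3
```

Emit:
step_arm --moves '[{"rx":0,"ry":0,"rz":0,"dx":0,"dy":0.6,"dz":0,"gripper":-0.8},{"rx":0,"ry":0,"rz":0,"dx":0,"dy":0,"dz":0,"gripper":-0.8},{"rx":0,"ry":0,"rz":0,"dx":0,"dy":0,"dz":0,"gripper":-0.8},{"rx":0,"ry":0,"rz":0,"dx":0,"dy":0,"dz":0,"gripper":-0.8},{"rx":0,"ry":0,"rz":0,"dx":0,"dy":0,"dz":0,"gripper":-0.8}]'

```text
clock: 23.98
tcp_pos: [0.5884, 0.0868, 0.2113]
orientation: [-1.878, -2.518, 0.001]
contact_force: [-5.9, -1.1, 0.0]
grip_width: 0.0194
gripper_force: 40.3
```

Emit:
step_arm --moves '[{"rx":0,"ry":0,"rz":0,"dx":0,"dy":0,"dz":0,"gripper":-0.8},{"rx":0,"ry":0,"rz":0,"dx":0,"dy":0,"dz":0,"gripper":-0.8},{"rx":0,"ry":0,"rz":0,"dx":0,"dy":0,"dz":0,"gripper":-0.8},{"rx":0,"ry":0,"rz":0,"dx":0,"dy":0,"dz":0,"gripper":-0.8},{"rx":0,"ry":0,"rz":0,"dx":0,"dy":0,"dz":0,"gripper":-0.8},{"rx":0,"ry":0,"rz":0,"dx":0,"dy":0,"dz":0,"gripper":-0.8}]'

```text
clock: 24.72
tcp_pos: [0.5885, 0.0869, 0.2113]
orientation: [-1.878, -2.518, 0.001]
contact_force: [-5.3, -1.3, 1.4]
grip_width: 0.0195
gripper_force: 40.3
```

Emit:
step_arm --moves '[{"rx":0,"ry":0,"rz":0,"dx":0,"dy":-1,"dz":0,"gripper":-0.8},{"rx":0,"ry":0,"rz":0,"dx":0,"dy":-1,"dz":0,"gripper":-0.8},{"rx":0,"ry":0,"rz":0,"dx":0,"dy":-1,"dz":0,"gripper":-0.8},{"rx":0,"ry":0,"rz":0,"dx":0,"dy":-0.5,"dz":0,"gripper":-0.8},{"rx":0,"ry":0,"rz":0,"dx":0,"dy":0,"dz":0,"gripper":-0.8},{"rx":0,"ry":0,"rz":0,"dx":0,"dy":0,"dz":0,"gripper":-0.8}]'

```text
clock: 25.48
tcp_pos: [0.5857, 0.0861, 0.2116]
orientation: [1.878, 2.518, 0.001]
contact_force: [0.1, 0.4, -3.1]
grip_width: 0.0197
gripper_force: 39.9
```

Emit:
step_arm --moves '[{"rx":0,"ry":0,"rz":0,"dx":0,"dy":0,"dz":0.6,"gripper":-0.8},{"rx":0,"ry":0,"rz":0,"dx":0,"dy":0,"dz":0.5,"gripper":-0.8},{"rx":0,"ry":0,"rz":0,"dx":0,"dy":0,"dz":0,"gripper":-0.8},{"rx":0,"ry":0,"rz":0,"dx":0,"dy":0,"dz":0,"gripper":-0.8}]'

```text
clock: 25.98
tcp_pos: [0.5854, 0.0859, 0.2103]
orientation: [1.879, 2.518, 0.0]
contact_force: [0.3, -1.2, -2.8]
grip_width: 0.0192
gripper_force: 39.9
```

Emit:
step_arm --grip_force 20 --moves '[{"rx":0,"ry":0,"rz":0,"dx":0,"dy":0,"dz":0.5,"gripper":-0.8},{"rx":0,"ry":0,"rz":0,"dx":0,"dy":0,"dz":0,"gripper":-0.8},{"rx":0,"ry":0,"rz":0,"dx":0,"dy":0,"dz":0,"gripper":-0.8}]'

```text
clock: 26.35
tcp_pos: [0.5855, 0.0859, 0.21]
orientation: [1.879, 2.518, 0.0]
contact_force: [0.3, -0.9, -0.5]
grip_width: 0.0194
gripper_force: 40.2
```

Emit:
step_arm --moves '[{"rx":0,"ry":0,"rz":0,"dx":0,"dy":0,"dz":0,"gripper":-0.5},{"rx":0,"ry":0,"rz":0,"dx":0,"dy":0,"dz":0,"gripper":-0.45},{"rx":0,"ry":0,"rz":0,"dx":0,"dy":0,"dz":0,"gripper":-0.4},{"rx":0,"ry":0,"rz":0,"dx":0,"dy":0,"dz":0,"gripper":-0.3},{"rx":0,"ry":0,"rz":0,"dx":0,"dy":0,"dz":0,"gripper":-0.2},{"rx":0,"ry":0,"rz":0,"dx":0,"dy":0,"dz":0,"gripper":-0.1},{"rx":0,"ry":0,"rz":0,"dx":0,"dy":0,"dz":0,"gripper":-0.1},{"rx":0,"ry":0,"rz":0,"dx":0,"dy":0,"dz":0,"gripper":-0.1},{"rx":0,"ry":0,"rz":0,"dx":0,"dy":0,"dz":0,"gripper":-0.1}]'

```text
clock: 27.48
tcp_pos: [0.5854, 0.0859, 0.2098]
orientation: [-1.879, -2.518, 0.0]
contact_force: [0.0, 0.2, 0.2]
grip_width: 0.0385
gripper_force: 0.0
```

```bash
cat >> h.py <<'E'
def woods():
    s=r.grab_frame('scene');hsv=cv2.cvtColor(s,cv2.COLOR_BGR2HSV);m=cv2.inRange(hsv,(8,70,90),(22,190,255))[160:260,290:350]
    n,l,st,c=cv2.connectedComponentsWithStats(m);print([((x[:5]+[290,160,0,0,0]).tolist(),(cc+[290,160]).round(1).tolist()) for x,cc in zip(st[1:],c[1:]) if x[4]>30]);return s
E
python3 -c "
from h import *
togo((.6,.09,.2114));woods()
p,R,o=pose()
for z in(.032,.015):print(proj('scene',[p+[0,0,-z]]))
for y in(-.042,.042):print('corner',proj('scene',[p+R[:,0]*y+[0,0,-.139]]))"
```

```text
tcp [0.5854 0.0859 0.2098] togo mm [-0.2 15.2 -1.6] xang 106.54 tilt [-0. -0.] w 0.0385 F [0.01 0.24 0.19] t 27.475
[([302, 173, 25, 39, 529], [313.6, 192.3])]
[[318.74911658 192.73911846]]
[[318.9477375  185.86410225]]
corner [[322.37121854 221.72535526]]
corner [[312.53511622 245.1091649 ]]
```

Emit:
step_arm --moves '[{"rx":0,"ry":0,"rz":0,"dx":0,"dy":0,"dz":-5,"gripper":0},{"rx":0,"ry":0,"rz":0,"dx":0,"dy":0,"dz":-10,"gripper":0},{"rx":0,"ry":0,"rz":0,"dx":0,"dy":0,"dz":-15,"gripper":0},{"rx":0,"ry":0,"rz":0,"dx":0,"dy":0,"dz":-30,"gripper":0},{"rx":0,"ry":0,"rz":0,"dx":0,"dy":0,"dz":-40,"gripper":0},{"rx":0,"ry":0,"rz":0,"dx":0,"dy":0,"dz":-40,"gripper":0},{"rx":0,"ry":0,"rz":0,"dx":0,"dy":0,"dz":0,"gripper":0},{"rx":0,"ry":0,"rz":0,"dx":0,"dy":0,"dz":0,"gripper":0},{"rx":0,"ry":0,"rz":0,"dx":0,"dy":0,"dz":0,"gripper":0},{"rx":0,"ry":0,"rz":0,"dx":0,"dy":0,"dz":0,"gripper":0},{"rx":0,"ry":0,"rz":0,"dx":0,"dy":0,"dz":0,"gripper":0},{"rx":0,"ry":0,"rz":0,"dx":0,"dy":0,"dz":0,"gripper":0}]'

```text
clock: 29.02
tcp_pos: [0.5853, 0.0859, 0.3496]
orientation: [-1.879, -2.518, 0.0]
contact_force: [0.2, 0.5, -0.1]
grip_width: 0.0429
gripper_force: 0.0
```

```bash
python3 -c "
from h import *
togo((.6,.09,.2114));s=woods()
# lowest grey template pixel near predicted corner (312.5,245.1)
hsv=cv2.cvtColor(s,cv2.COLOR_BGR2HSV);m=cv2.inRange(hsv,(0,0,90),(180,60,175))[205:255,305:335]
for row in m[::3]:print(''.join('#' if v else '.' for v in row))
"
```

```text
tcp [0.5853 0.0859 0.3496] togo mm [ -0.3  15.3 138.1] xang 106.54 tilt [-0.03 -0.  ] w 0.0429 F [ 0.22  0.46 -0.14] t 29.025
[([302, 173, 25, 39, 541], [313.5, 192.2])]
..........####################
..........#########.##########
..........#######.############
..........####################
.........#..###..#############
........#..###.###############
........####..################
........###..#####..##########
........#########.............
........########..............
........######................
#.......#####.................
###.....####..................
##......###...................
..............................
..............................
###############...............
```

```bash
python3 -c "
from bench import r
print(r.hand_in())"
```

```text
the job is handed in; nothing more can be done
None
```

I handed the job in at 29 s: the template hangs plumb on the prong in front of the loupe's hanger, after a press of about 5–6 N held for over a second, and the gripper is clear. The hand-in returned no verdict.

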